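# Raise the hand rest on the gourd-carving stand and hold it at working height

## Task

Press the red lever of the blue carving stand down until it clicks and stays down by itself, then grip the wooden hand rest and draw its post gently straight up out of the stand, until the whole green band is in sight above the stand's top while the red band below it is still hidden. Finish while still holding the post at that height. Do not wrench the post against the lever's catch or the bore, and leave the gourd, the pen pot and the knife where they are.

Things in the scene. Friction and masses are not known exactly. Their poses are not given: they have to be found in the camera images.
- stand: Blue stand bolted to the table: block 64 (x) x 80 (y) x 85 mm high on a dark foot plate 100 x 120 x 8 mm. Origin: centre of the underside, on the table, on the vertical bore's axis; z up. The lever reaches out over its -y side. Bore 17.5 mm wide, 75 mm deep, its floor 10 mm above the table.
- bore_mouth (a point): Centre of the bore's mouth on the stand's flat top, 85 mm above the table; axes as the stand's.
- lever (a joint): Angle of the sprung lever, rad: 0 = up (its catch lies over the post's collar and keeps the post in), 0.40 = fully down at its stop (catch swung clear). It turns about an axis along the stand's x, 19 mm from the bore axis on the -y side and 72 mm above the table. It pushes back with up to about 6 N at the pad, most near 0.2 rad; beyond about 0.30 rad a detent pulls it on and keeps it at 0.38 to 0.40 rad when let go. Pressing on against the stop only builds force.
- lever_pad (a point): Centre of the top face of the lever's red press pad (26 mm across, 40 mm along the lever, 9 mm thick), 135 mm from the bore axis. With the lever up it is 118 mm above the table; fully down about 69 mm above the table and about 9 mm further out. Press it downwards from above.
- post: Steel post, 16 mm across, standing loose in the bore, about 0.3 kg, with a beech hand rest on top. Origin: centre of its foot, 10 mm above the table (on the bore floor) while it is fully down; z along the post. Its parts, in mm above the foot: red band 17 to 29, green band 41 to 51 (both hidden in the bore at first), dark collar 44 wide at 82 to 90, hand rest 116 to 142. It may turn about its axis. It drops back if let go.
- rest (a point): Centre of the hand rest: a beech bar 64 (post's x) x 24 (post's y) x 26 mm high, to be gripped across its 24 mm. 129 mm above the post's foot, so 139 mm above the table while the post is down. The catch and the lever's bar stay below 112 mm above the table near it.
- green_low (a point): Lower edge of the green band, on the post's axis, 41 mm above the foot; 34 mm below the bore's mouth at the start.
- red_top (a point): Upper edge of the red band, on the post's axis, 29 mm above the foot; 46 mm below the bore's mouth at the start.
- gourd: Small dry bottle gourd, loose, 75 mm across, 111 mm high, standing by the stand; origin under its middle.
- pen_pot: Red pot, loose, 76 mm across and 75 mm high, its pens reach about 140 mm; origin under its middle.
- knife: Yellow utility knife, loose, lying flat, 140 (its x) x 30 x 21 mm; origin under its middle.
Not all that is in view belongs to the job. What is shaped like the post but orange or purple is not meant.

How it is judged:
By the outcome, as a careful person would: the job done as asked, in the order asked, and still so for the second after the job is handed in, while the arm keeps its last pose, push and grip.
It also fails if it takes over 54 s, if anything falls off the work surface, if the arm or the gripper's body presses on something with over 40 N, if the wrist force passes 120 N, or if a joint passes its speed limit or range.

## Robot

A 6-joint arm with a two-finger parallel gripper is mounted at the origin on the work surface. World frame = base frame: x ahead of the robot, y to its left, z up, the work surface at z = 0. Lengths are in m, angles in rad, forces in N, time in s.
With the tool pointing down it reaches from about 0.375 to 0.975 m from the base axis. Payload 3.8 kg.
Tool frame: the origin (TCP) lies on the centre line of the jaws, within the pads' length; the fingertips stand 25 mm ahead of it and the grasp point (between the pads) lies 6 mm ahead of it; z points along the fingers, y is the line along which they close (so a half turn about z gives the same grasp; the last joint's range is limited). The gripper opens to 85 mm and grips with 20 to 120 N. Pads are 22 mm wide; open, the fingers measure 114 mm over their backs; the gripper's body (76 mm by 85 mm) begins 54 mm behind the grasp point. The pads swing forward as they close: fully open they stand 13 mm farther back than shut.
Start: joints at [1.313, 0.264, 1.604, -0, 1.274, -0.037], TCP at [0.148, 0.659, 0.256] pointing down, gripper open.
Joint ranges: [-2.63, 2.63], [-0.94, 2.18], [0.31, 2.57], [-1.31, 4.45], [0, 2.66], [-2.55, 2.55]. Speed limits (rad/s): [2.57, 2.57, 3.14, 3.14, 3.14, 3.14].

## Interface

Orientations are given as a rotation vector (axis times angle).
In Python, from workcell import bot gives the robot as it stands. The module is installed in compiled form; this text tells all that it offers.
- The arm moves only by the tool play_rows, never from a script. Its argument "commands" is a list that holds one entry, the list of rows, each a list of 7 numbers: the shift along the tool's x, y, z as a fraction of full scale, then the turn, a rotation vector about the tool's x, y, z as a fraction of full scale, then the closure, from -1 (fully open) to 1 (shut). A call has 1 to 8 rows; each row is the pose to reach, as a shift and turn from the pose commanded when the call began, along the tool's axes at that moment, turning the shorter way round; what a row does not reach only later rows make up. Full scale, the value 1, is 60 cm for a shift and 180 degrees for a turn. A row lasts 1/10 s, in which the tool goes at most 50 mm and 8.59 degrees, less where a joint would pass 70% of its speed; a pose out of reach is approached as far as the arm can. A call with a number of a shift or a turn outside -1 to 1 is refused whole. A call with a gripper value outside its range is refused whole. The fingers move at their own pace and stop on an object; "force" is the grip in N (left out, the last holds). Time passes only in rows, so rows that repeat a pose let the fingers close. It gives the time, the measured TCP pose, the force, the opening and the grip force at its end, in the units of the state.
- bot.read_state(): the state, without advancing time (a new reading comes with each control period).
- bot.read_camera(name): name is "scene" or "top"; returns the picture (480x640x3 uint8, blue, green, red); there is no depth.
- bot.camera_params(name): a dict with "fov_y" (degrees; the focal length in pixels is half the picture's height over the tangent of half this angle, whatever the lens; pixels are square), "cx", "cy" (the principal point, pixels), "rvec" (rotation vector, rad) and "tvec" (3), from world to camera coordinates, as OpenCV has them. Camera axes: x right, y down, z forward; pixel columns grow to the right and rows downward; lengths in m; the calibration is good to about 2 mm. A picture is of the moment at which its call begins. camera_params takes no time and is no camera call.
- bot.finish_job(): hands the job in; it is judged then, once.
The state is a dict: "time": time; "q": joint angles; "joint_vel": joint speeds; "joint_torque": joint torques, N m; "tool_pos": TCP position; "tcp_rot": TCP orientation; "wrist_force": force on the tool from outside, world axes, zero at the start; "torque": the same for the moment, N m; "width": opening from 0.0 (shut) to 1.0 (fully open); "grip_force": force on a finger pad.
Only numpy, scipy, OpenCV 4.12 (cv2) and the standard library are available. Lean on these libraries where they do the work, as an engineer would, in place of code of your own. Each camera call takes 0.05 s, during which the arm holds its last target. There are 200 camera calls.

## Working session

There is one attempt and no reset: what is moved stays moved. The work goes in short steps, Python scripts to look and compute and a tool call to move; the robot and the scene stay as the last step left them, time stands still between calls to the robot, and variables do not carry over. Pictures are saved under pics/ and viewed, at most 10 in all, crops included, and the job is handed in when it is done.

Besides the shell and the picture viewer there is one more tool, called after "Emit:" as a command line: name --argument value ..., lists and objects as JSON in quotes. play_rows: Moves the arm, as the interface text tells. Its arguments: {"type":"object","properties":{"commands":{"type":"array"},"force":{"type":"number"}},"required":["commands"]}

```bash
mkdir -p pics; cat > h.py <<'E'
import numpy as np, cv2
from workcell import bot
def cam(n):
    p=bot.camera_params(n); f=240/np.tan(np.radians(p["fov_y"])/2)
    K=np.array([[f,0,p["cx"]],[0,f,p["cy"]],[0,0,1]]); R=cv2.Rodrigues(np.array(p["rvec"],float))[0]
    return K,R,np.array(p["tvec"],float).ravel(),p
def proj(n,P):
    K,R,t,_=cam(n); q=(np.atleast_2d(P)@R.T+t)@K.T; return q[:,:2]/q[:,2:]
def ray(n,uv,z):
    K,R,t,_=cam(n); d=R.T@np.linalg.solve(K,[uv[0],uv[1],1]); c=-R.T@t
    return c+d*(z-c[2])/d[2]
E
python3 - <<'E'
from h import *
for n in("scene","top"):
    cv2.imwrite(f"pics/{n}0.png",bot.read_camera(n)); p=cam(n); print(n,p[3],-p[1].T@p[2])
s=bot.read_state();print({k:np.round(v,3) for k,v in s.items()})
E
```

```text
scene {'fov_y': 53.77863041335575, 'cx': 327.76856792807047, 'cy': 248.43244266555382, 'rvec': array([ 2.12255729,  0.99296426, -0.41785822]), 'tvec': array([-0.45173227, -0.18704397,  1.08021038])} [ 0.99188396 -0.26302546  0.59404189]
top {'fov_y': 45.99277364529884, 'cx': 321.7744083476158, 'cy': 249.96654593895926, 'rvec': array([ 2.18239867, -2.18755721,  0.12035528]), 'tvec': array([0.11925599, 0.60199536, 0.86584349])} [0.52228187 0.13594279 0.91380881]
{'time': np.float64(0.1), 'q': array([ 1.313,  0.265,  1.605, -0.   ,  1.274, -0.037]), 'joint_vel': array([-0.002, -0.002, -0.002,  0.001,  0.001, -0.002]), 'joint_torque': array([-0.0000e+00, -5.1670e+01, -3.6859e+01, -0.0000e+00,  6.0000e-03,
       -0.0000e+00]), 'tool_pos': array([0.148, 0.658, 0.255]), 'tcp_rot': array([-3.460e-01, -3.122e+00,  3.000e-03]), 'wrist_force': array([0.05 , 0.572, 0.88 ]), 'torque': array([0.048, 0.013, 0.018]), 'grip_force': np.float64(0.0), 'width': np.float64(1.004)}
```

View pics/scene0.png

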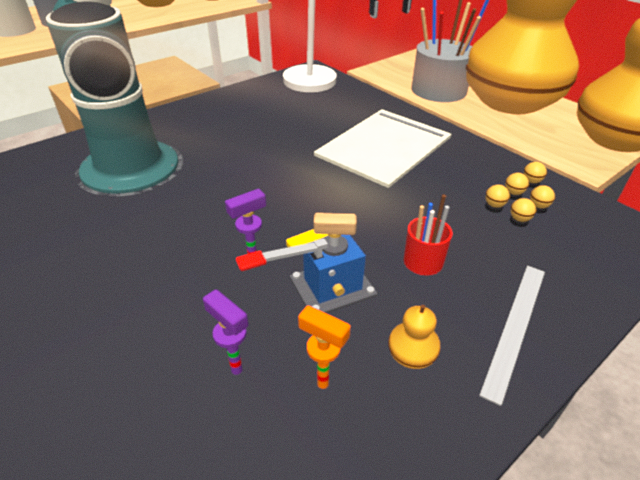

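View pics/top0.png

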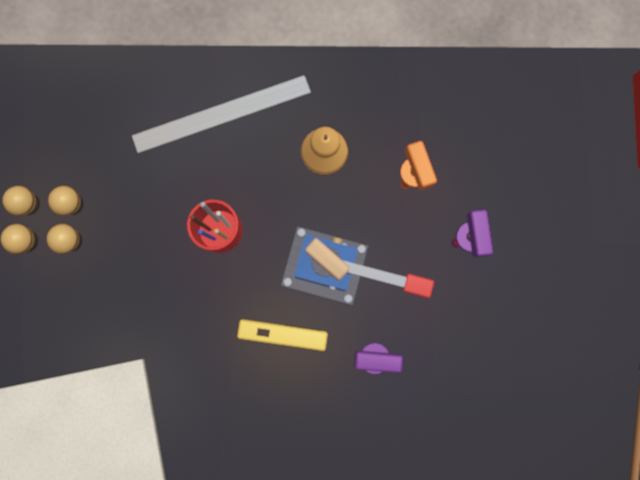

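The top view shows the stand plate at (325,265), the red pad at (419,286) and the beech rest at (327,259). Post-shaped candidates are orange (421,165), purple (481,233), purple (380,362) and the beech-topped steel post in the blue stand at (327,259). The last one fits because it has a beech bar, sits in the blue stand and has the red lever beside it. I'll confirm it in an enlarged crop.

```bash
python3 - <<'E'
from h import *
a=cv2.imread("pics/top0.png")[220:310,275:440]; b=cv2.imread("pics/scene0.png")[200:315,225:390]
r=lambda i:cv2.resize(i,None,fx=4.8,fy=4.8,interpolation=cv2.INTER_CUBIC)
cv2.imwrite("pics/ca.png",r(a)); cv2.imwrite("pics/cb.png",r(b))
im=cv2.imread("pics/top0.png"); hsv=cv2.cvtColor(im,cv2.COLOR_BGR2HSV)
def blob(m,x0,x1,y0,y1):
    k=np.zeros(m.shape,np.uint8); k[y0:y1,x0:x1]=m[y0:y1,x0:x1]; c=max(cv2.findContours(k,0,1)[0],key=cv2.contourArea)
    return cv2.minAreaRect(c)
red=cv2.inRange(hsv,(0,150,80),(8,255,255))|cv2.inRange(hsv,(172,150,80),(180,255,255))
p=blob(red,395,445,265,305)
w=blob(cv2.inRange(hsv,(8,60,120),(25,200,255)),295,355,235,285)
print(p,w)
c=np.array([ray("top",u,.008) for u in((301,232),(362,248),(348,299),(287,282))]);print("screws",c.round(4),c.mean(0))
print("pad",ray("top",p[0],.118),np.array([ray("top",u,.118)[:2] for u in cv2.boxPoints(p)]).round(3).tolist())
print("rest",ray("top",w[0],.152),np.array([ray("top",u,.152)[:2] for u in cv2.boxPoints(w)]).round(3).tolist())
E
```

```text
((418.39617919921875, 285.3807678222656), (27.802736282348633, 18.24280548095703), 15.255120277404785) ((326.9867248535156, 258.8009033203125), (46.189395904541016, 17.967769622802734), 41.18592834472656)
screws [[0.633  0.1509 0.008 ]
 [0.607  0.0526 0.008 ]
 [0.5252 0.0758 0.008 ]
 [0.5526 0.1732 0.008 ]] [0.57942824 0.11313777 0.008     ]
pad [ 0.54363594 -0.01640181  0.118     ] [[0.536, 0.006], [0.561, -0.001], [0.551, -0.039], [0.526, -0.032]]
rest [0.57891683 0.11340135 0.152     ] [[0.59, 0.145], [0.609, 0.129], [0.567, 0.082], [0.549, 0.098]]
```

View pics/ca.png

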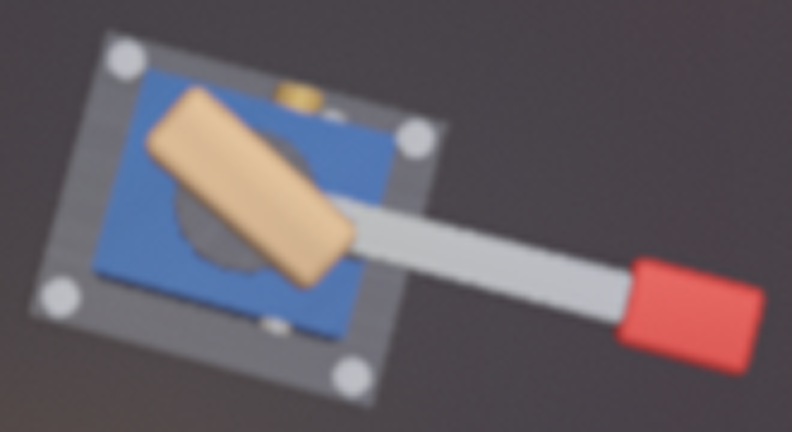

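View pics/cb.png

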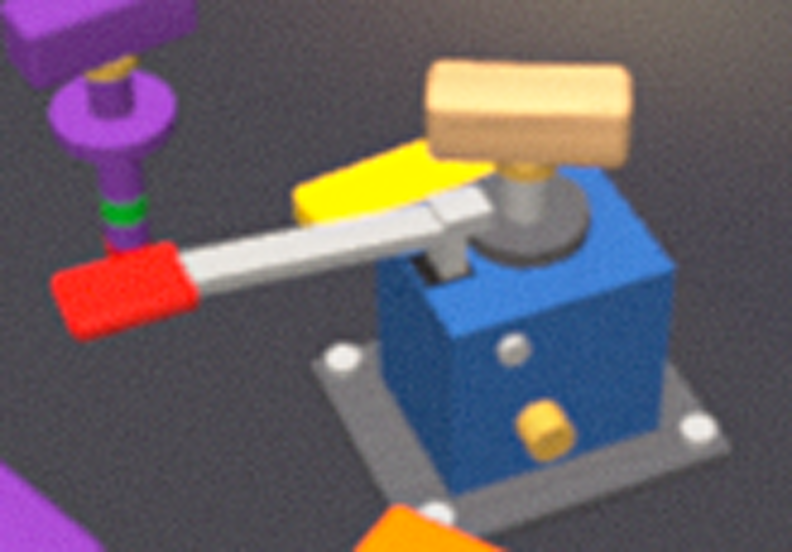

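The crop confirms the target: a steel post with a beech rest, in the blue stand, with the catch over its collar. The pad-to-axis distance measures 134 mm against the stated 135, the screws and rest centres agree within 1 mm, and the rest measures 63x25 mm. Next I'll compute the move to above the pad with the gripper shut. Tool y already lies along the lever.

```bash
cat >> h.py <<'E'
from scipy.spatial.transform import Rotation as Ro
C=np.array([.5792,.1133]); D=np.array([.5436,-.0164])-C; D/=np.linalg.norm(D)
def pad(a):  # pad centre xyz at lever angle a
    r=np.hypot(.116,.046); t=np.arctan2(.046,.116)-a
    o=.019+r*np.cos(t); return np.array([*(C+D*o),.072+r*np.sin(t)])
def go(p,yaw):  # tool shift/turn fractions to reach TCP p, tool y at yaw deg, pointing down
    s=bot.read_state(); R0=Ro.from_rotvec(s["tcp_rot"]); y=np.radians(yaw); ty=np.array([np.cos(y),np.sin(y),0]); tz=np.array([0,0,-1.])
    R1=Ro.from_matrix(np.c_[np.cross(ty,tz),ty,tz])
    print(np.round(np.r_[R0.inv().apply(np.array(p)-s["tool_pos"])/.6,(R0.inv()*R1).as_rotvec()/np.pi],4),"t",round(float(s["time"]),2),"pos",np.round(s["tool_pos"],4),"F",np.round(s["wrist_force"],1),"w",round(float(s["width"]),3),"g",s["grip_force"])
E
python3 - <<'E'
from h import *
print(pad(0),pad(.39),np.degrees(np.arctan2(*-D[::-1])))
go([*pad(0)[:2],.255],75)
E
```

```text
[ 0.54346687 -0.01688503  0.118     ] [ 0.54114339 -0.02535007  0.07044396] 74.65147450079927
[-8.90e-01 -9.53e-01  2.00e-03 -7.00e-04 -0.00e+00  1.31e-02] t 0.1 pos [0.1477 0.658  0.255 ] F [0.1 0.6 0.9] w 1.004 g 0.0
```

Emit:
play_rows --commands '[[[-0.89, -0.953, 0, 0, 0, 0.013, 1], [-0.89, -0.953, 0, 0, 0, 0.013, 1], [-0.89, -0.953, 0, 0, 0, 0.013, 1], [-0.89, -0.953, 0, 0, 0, 0.013, 1], [-0.89, -0.953, 0, 0, 0, 0.013, 1], [-0.89, -0.953, 0, 0, 0, 0.013, 1], [-0.89, -0.953, 0, 0, 0, 0.013, 1], [-0.89, -0.953, 0, 0, 0, 0.013, 1]]]' --force 40

```text
time: 0.9
tool_pos: [0.3505, 0.3116, 0.2559]
tcp_rot: [-0.409, -3.115, 0.0]
wrist_force: [1.9, 0.5, 0.6]
width: -0.001
grip_force: 0.0
```

```bash
python3 - <<'E'
from h import *
go([*pad(0)[:2],.255],75)
E
```

```text
[-4.521e-01 -4.458e-01  1.700e-03 -1.000e-04 -0.000e+00  2.000e-04] t 0.9 pos [0.3505 0.3116 0.2559] F [1.9 0.5 0.6] w -0.001 g 0.0
```

Emit:
play_rows --commands '[[[-0.44, -0.435, 0, 0, 0, 0, 1], [-0.44, -0.435, 0, 0, 0, 0, 1], [-0.44, -0.435, 0, 0, 0, 0, 1], [-0.44, -0.435, 0, 0, 0, 0, 1], [-0.44, -0.435, 0, 0, 0, 0, 1], [-0.44, -0.435, 0, 0, 0, 0, 1], [-0.44, -0.435, 0, 0, 0, 0, 1], [-0.44, -0.435, 0, 0, 0, 0, 1]]]'

```text
time: 1.7
tool_pos: [0.539, -0.0106, 0.2559]
tcp_rot: [0.415, 3.114, -0.002]
wrist_force: [0.2, 0.5, 0.0]
width: -0.0
grip_force: 0.0
```

Emit:
play_rows --commands '[[[0, 0, 0, 0, 0, 0, 1], [0, 0, 0, 0, 0, 0, 1], [0, 0, 0, 0, 0, 0, 1]]]'

```text
time: 2.0
tool_pos: [0.5369, -0.0059, 0.2558]
tcp_rot: [-0.408, -3.114, -0.001]
wrist_force: [0.2, -0.3, -1.1]
width: 0.0
grip_force: 0.0
```

```bash
python3 - <<'E'
from h import *
go([*pad(0)[:2],.16],75)
E
```

```text
[-1.550e-02 -1.490e-02  1.597e-01  1.000e-04 -4.000e-04  3.000e-04] t 2.0 pos [ 0.5369 -0.0059  0.2558] F [ 0.2 -0.3 -1.1] w 0.0 g 0.0
```

Emit:
play_rows --commands '[[[-0.0155, -0.015, 0.05, 0, 0, 0, 1], [-0.0155, -0.015, 0.1, 0, 0, 0, 1], [-0.0155, -0.015, 0.135, 0, 0, 0, 1], [-0.0155, -0.015, 0.16, 0, 0, 0, 1], [-0.0155, -0.015, 0.16, 0, 0, 0, 1], [-0.0155, -0.015, 0.16, 0, 0, 0, 1]]]'

```text
time: 2.6
tool_pos: [0.5445, -0.0172, 0.1608]
tcp_rot: [0.408, 3.115, 0.0]
wrist_force: [0.1, 0.2, 0.7]
width: -0.005
grip_force: 0.0
```

```bash
python3 - <<'E'
from h import *
for a in (0,.05,.1,.15,.2,.25,.3,.35,.39):
    p=pad(a); p[2]+=.025; go(p,75)
E
```

```text
[0.0018 0.0001 0.0297 0.     0.0001 0.0004] t 2.6 pos [ 0.5445 -0.0172  0.1608] F [0.1 0.2 0.7] w -0.005 g 0.0
[ 0.0018 -0.0035  0.0395  0.      0.0001  0.0004] t 2.6 pos [ 0.5445 -0.0172  0.1608] F [0.1 0.2 0.7] w -0.005 g 0.0
[ 0.0019 -0.0066  0.0494  0.      0.0001  0.0004] t 2.6 pos [ 0.5445 -0.0172  0.1608] F [0.1 0.2 0.7] w -0.005 g 0.0
[ 0.0019 -0.0092  0.0595  0.      0.0001  0.0004] t 2.6 pos [ 0.5445 -0.0172  0.1608] F [0.1 0.2 0.7] w -0.005 g 0.0
[ 0.0019 -0.0113  0.0696  0.      0.0001  0.0004] t 2.6 pos [ 0.5445 -0.0172  0.1608] F [0.1 0.2 0.7] w -0.005 g 0.0
[ 0.0019 -0.0128  0.0799  0.      0.0001  0.0004] t 2.6 pos [ 0.5445 -0.0172  0.1608] F [0.1 0.2 0.7] w -0.005 g 0.0
[ 0.0019 -0.0139  0.0903  0.      0.0001  0.0004] t 2.6 pos [ 0.5445 -0.0172  0.1608] F [0.1 0.2 0.7] w -0.005 g 0.0
[ 1.900e-03 -1.450e-02  1.006e-01  0.000e+00  1.000e-04  4.000e-04] t 2.6 pos [ 0.5445 -0.0172  0.1608] F [0.1 0.2 0.7] w -0.005 g 0.0
[ 2.00e-03 -1.45e-02  1.09e-01  0.00e+00  1.00e-04  4.00e-04] t 2.6 pos [ 0.5445 -0.0172  0.1608] F [0.1 0.2 0.7] w -0.005 g 0.0
```

Emit:
play_rows --commands '[[[0.002, 0, 0.015, 0, 0, 0, 1], [0.002, 0, 0.03, 0, 0, 0, 1], [0.002, -0.0035, 0.04, 0, 0, 0, 1], [0.002, -0.0066, 0.05, 0, 0, 0, 1], [0.002, -0.0092, 0.06, 0, 0, 0, 1], [0.002, -0.0113, 0.07, 0, 0, 0, 1]]]'

```text
time: 3.2
tool_pos: [0.542, -0.0243, 0.1187]
tcp_rot: [0.41, 3.114, 0.001]
wrist_force: [0.9, 1.8, 2.9]
width: 0.004
grip_force: 1.5
```

Contact, about 3 N upward. I'll continue to about 0.33 rad.

Emit:
play_rows --commands '[[[0, -0.0008, 0.005, 0, 0, 0, 1], [0, -0.0015, 0.01, 0, 0, 0, 1], [0, -0.002, 0.015, 0, 0, 0, 1], [0, -0.0026, 0.021, 0, 0, 0, 1], [0, -0.003, 0.026, 0, 0, 0, 1], [0, -0.003, 0.026, 0, 0, 0, 1]]]'

```text
time: 3.8
tool_pos: [0.5397, -0.0258, 0.1014]
tcp_rot: [-0.41, -3.112, -0.0]
wrist_force: [0.2, 0.6, -0.2]
width: 0.001
grip_force: 0.0
```

Emit:
play_rows --commands '[[[0, 0, 0.004, 0, 0, 0, 1], [0, 0, 0.008, 0, 0, 0, 1], [0, 0, 0.01, 0, 0, 0, 1], [0, 0, 0.01, 0, 0, 0, 1]]]'

```text
time: 4.2
tool_pos: [0.5408, -0.0258, 0.0971]
tcp_rot: [-0.41, -3.114, -0.0]
wrist_force: [-2.1, 0.6, 4.6]
width: 0.004
grip_force: 1.9
```

Emit:
play_rows --commands '[[[0, 0, 0.001, 0, 0, 0, 1], [0, 0, 0.002, 0, 0, 0, 1], [0, 0, 0.002, 0, 0, 0, 1]]]'

```text
time: 4.5
tool_pos: [0.5409, -0.0258, 0.0969]
tcp_rot: [-0.41, -3.114, -0.0]
wrist_force: [-4.5, 0.9, 10.4]
width: -0.001
grip_force: 4.5
```

The lever is at its stop. I'll lift off and check that it stays down.

Emit:
play_rows --commands '[[[0, 0, -0.01, 0, 0, 0, 1], [0, 0, -0.05, 0, 0, 0, 1], [0, 0, -0.12, 0, 0, 0, 1], [0, 0, -0.2, 0, 0, 0, 1], [0, 0, -0.26, 0, 0, 0, 1], [0, 0, -0.26, 0, 0, 0, 1]]]'

```text
time: 5.1
tool_pos: [0.545, -0.0262, 0.2588]
tcp_rot: [0.408, 3.102, 0.001]
wrist_force: [0.4, -0.0, 0.1]
width: 0.001
grip_force: 0.0
```

```bash
python3 - <<'E'
from h import *
im=bot.read_camera("scene"); cv2.imwrite("pics/cc.png",cv2.resize(im[170:320,215:400],None,fx=3.6,fy=3.6,interpolation=cv2.INTER_CUBIC))
print(proj("scene",[pad(0),pad(.39)]))
go([.579,.1134,.255],-42)
E
```

```text
[[251.6437784  258.95253773]
 [248.92131522 283.30990552]]
[0.0027 0.2399 0.0011 0.0028 0.0011 0.6501] t 5.15 pos [ 0.5433 -0.0261  0.2555] F [ 0.5  0.1 -0.3] w -0.001 g 0.0
```

View pics/cc.png

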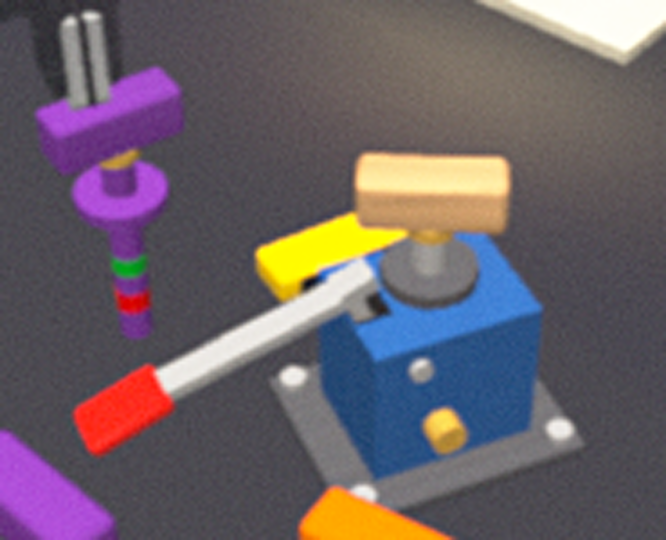

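The lever stays down by itself: the pad is at about (250,284), where 0.39 rad predicts (249,283), and the catch is clear of the collar. Next I'll move over the post and turn the tool.

Emit:
play_rows --commands '[[[0, 0.08, 0, 0, 0, 0.65, -0.3], [0.003, 0.16, 0, 0, 0, 0.65, -0.3], [0.003, 0.24, 0, 0.002, 0, 0.65, -0.3], [0.003, 0.24, 0, 0.002, 0, 0.65, -0.3], [0.003, 0.24, 0, 0.002, 0, 0.65, -0.3], [0.003, 0.24, 0, 0.002, 0, 0.65, -0.3], [0.003, 0.24, 0, 0.002, 0, 0.65, -0.3], [0.003, 0.24, 0, 0.002, 0, 0.65, -0.3]]]'

```text
time: 5.95
tool_pos: [0.5753, 0.1136, 0.2488]
tcp_rot: [-2.069, -2.36, 0.009]
wrist_force: [0.3, -0.2, -0.1]
width: 0.651
grip_force: 0.0
```

```bash
python3 - <<'E'
from h import *
im=bot.read_camera("top"); hsv=cv2.cvtColor(im,cv2.COLOR_BGR2HSV)
go([.579,.1134,.255],-42)
E
```

```text
[-0.0011  0.006  -0.0101 -0.0016  0.0014  0.2734] t 6.0 pos [0.5753 0.1136 0.249 ] F [-1.5  0.6 -0.4] w 0.648 g 0.0
```

Emit:
play_rows --commands '[[[-0.001, 0.006, -0.01, -0.002, 0.001, 0.27, -0.3], [-0.001, 0.006, -0.01, -0.002, 0.001, 0.27, -0.3], [-0.001, 0.006, -0.01, -0.002, 0.001, 0.27, -0.3], [-0.001, 0.006, -0.01, -0.002, 0.001, 0.27, -0.3], [-0.001, 0.006, -0.01, -0.002, 0.001, 0.27, -0.3], [-0.001, 0.006, -0.01, -0.002, 0.001, 0.27, -0.3], [-0.001, 0.006, -0.01, -0.002, 0.001, 0.27, -0.3], [-0.001, 0.006, -0.01, -0.002, 0.001, 0.27, -0.3]]]'

```text
time: 6.8
tool_pos: [0.5795, 0.1135, 0.2562]
tcp_rot: [2.851, 1.314, 0.003]
wrist_force: [-0.6, -0.3, -0.2]
width: 0.648
grip_force: 0.0
```

```bash
python3 - <<'E'
from h import *
go([.579,.1134,.146],-42)
E
```

```text
[-0.0008 -0.0011  0.1836  0.0008 -0.0003  0.0083] t 6.8 pos [0.5795 0.1135 0.2562] F [-0.6 -0.3 -0.2] w 0.648 g 0.0
```

Emit:
play_rows --commands '[[[-0.001, -0.001, 0.04, 0.001, 0, 0.008, -0.3], [-0.001, -0.001, 0.08, 0.001, 0, 0.008, -0.3], [-0.001, -0.001, 0.11, 0.001, 0, 0.008, -0.3], [-0.001, -0.001, 0.14, 0.001, 0, 0.008, -0.3], [-0.001, -0.001, 0.17, 0.001, 0, 0.008, -0.3], [-0.001, -0.001, 0.184, 0.001, 0, 0.008, -0.3], [-0.001, -0.001, 0.184, 0.001, 0, 0.008, -0.3], [-0.001, -0.001, 0.184, 0.001, 0, 0.008, -0.3]]]'

```text
time: 7.6
tool_pos: [0.5801, 0.1135, 0.1474]
tcp_rot: [-2.871, -1.275, -0.005]
wrist_force: [0.3, 0.2, 0.5]
width: 0.647
grip_force: 0.0
```

```bash
python3 - <<'E'
from h import *
go([.579,.1134,.146],-42)
E
```

```text
[-0.0013 -0.0013  0.0024  0.0003 -0.0009 -0.0007] t 7.6 pos [0.5801 0.1135 0.1474] F [0.3 0.2 0.5] w 0.647 g 0.0
```

Emit:
play_rows --commands '[[[-0.001, -0.001, 0.002, 0, -0.001, 0, 0.1], [-0.001, -0.001, 0.002, 0, -0.001, 0, 0.3], [-0.001, -0.001, 0.002, 0, -0.001, 0, 0.5], [-0.001, -0.001, 0.002, 0, -0.001, 0, 0.7], [-0.001, -0.001, 0.002, 0, -0.001, 0, 1], [-0.001, -0.001, 0.002, 0, -0.001, 0, 1], [-0.001, -0.001, 0.002, 0, -0.001, 0, 1]]]' --force 35

```text
time: 8.3
tool_pos: [0.5797, 0.1135, 0.1469]
tcp_rot: [2.871, 1.273, 0.002]
wrist_force: [-0.3, -0.7, 4.6]
width: 0.273
grip_force: 35.4
```

```bash
python3 - <<'E'
from h import *
go([.579,.1134,.187],-42); print(bot.read_state()["torque"])
E
```

```text
[-0.0009 -0.0006 -0.0669  0.0006 -0.0002 -0.0009] t 8.3 pos [0.5797 0.1135 0.1469] F [-0.3 -0.7  4.6] w 0.273 g 35.443663001060486
[-0.03481213 -0.01640333  0.00794701]
```

Emit:
play_rows --commands '[[[0, 0, -0.003, 0, 0, 0, 1], [0, 0, -0.006, 0, 0, 0, 1], [0, 0, -0.01, 0, 0, 0, 1], [0, 0, -0.01, 0, 0, 0, 1]]]'

```text
time: 8.7
tool_pos: [0.579, 0.1133, 0.1516]
tcp_rot: [2.871, 1.273, -0.001]
wrist_force: [2.7, 0.2, -4.0]
width: 0.275
grip_force: 34.7
```

Emit:
play_rows --commands '[[[0, 0, -0.007, 0, 0, 0, 1], [0, 0, -0.014, 0, 0, 0, 1], [0, 0, -0.021, 0, 0, 0, 1], [0, 0, -0.028, 0, 0, 0, 1], [0, 0, -0.028, 0, 0, 0, 1]]]'

```text
time: 9.2
tool_pos: [0.579, 0.1135, 0.1697]
tcp_rot: [2.871, 1.273, 0.0]
wrist_force: [1.5, -0.1, -2.3]
width: 0.275
grip_force: 35.1
```

Emit:
play_rows --commands '[[[0, 0, -0.007, 0, 0, 0, 1], [0, 0, -0.014, 0, 0, 0, 1], [0, 0, -0.021, 0, 0, 0, 1], [0, 0, -0.028, 0, 0, 0, 1], [0, 0, -0.028, 0, 0, 0, 1], [0, 0, -0.028, 0, 0, 0, 1], [0, 0, -0.028, 0, 0, 0, 1]]]'

```text
time: 9.9
tool_pos: [0.5789, 0.1135, 0.1856]
tcp_rot: [2.871, 1.273, -0.0]
wrist_force: [2.4, -0.3, -2.3]
width: 0.273
grip_force: 35.1
```

```bash
python3 - <<'E'
from h import *
im=bot.read_camera("scene"); cv2.imwrite("pics/cd.png",cv2.resize(im[190:320,245:385],None,fx=4.5,fy=4.5,interpolation=cv2.INTER_CUBIC))
go([.579,.1134,.187],-42)
P=[[*C,z] for z in(.085,.091,.101,.132)]; print((proj("scene",P)-[245,190])*4.5)
E
```

```text
[ 0.      0.0001 -0.0025  0.0002  0.0002 -0.001 ] t 9.95 pos [0.5789 0.1134 0.1855] F [ 1.4 -1.4 -2.5] w 0.279 g 35.1260769367218
[[403.00089391 271.9507852 ]
 [403.46904642 259.39316523]
 [404.26054367 238.16221705]
 [406.80738623 169.84627253]]
```

View pics/cd.png

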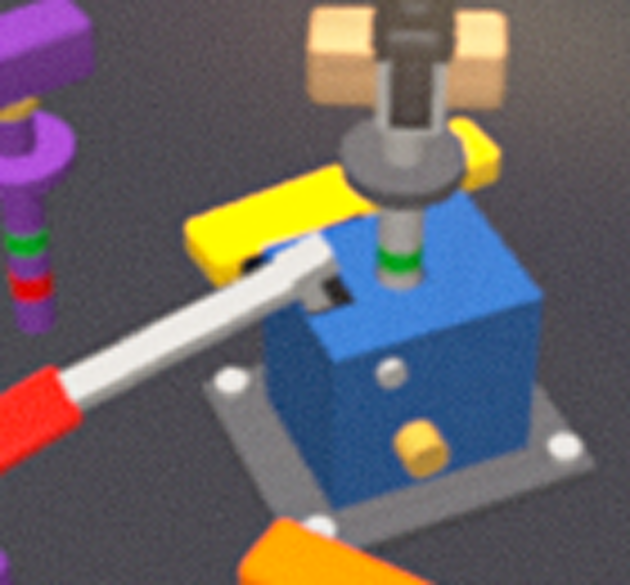

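The crop shows the whole green band at (400,260), with about 5 mm of bare steel below it, and the red band hidden. The lever is still down, the forces are only the post's weight, and the lift of about 39 mm falls inside the 34–46 mm window. I'm handing it in.

```bash
python3 -c "
from workcell import bot
print(bot.finish_job())"
```

```text
the job is handed in; nothing more can be done
None
```

The job is handed in at about 10 s: the lever is latched down, and the post is held about 39 mm up with the whole green band in sight and the red band hidden.

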